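# Clamp a rock specimen in the ratchet bonding clamp and hold the pressure

### The arm

A 7-joint arm with a two-finger parallel gripper is mounted at the origin on the work surface. World frame = base frame: x ahead of the robot, y to its left, z up, the work surface at z = 0. Lengths are in mm, angles in rad, forces in N, time in s.
With the tool pointing down it reaches from about 400 to 900 mm from the base axis. Payload 5.5 kg.
Tool frame: the origin (TCP) lies on the centre line of the jaws, within the pads' length; the fingertips stand 22 mm ahead of it and the grasp point (between the pads) lies 3 mm ahead of it; z points along the fingers, y is the line along which they close (so a half turn about z gives the same grasp; the last joint's range is limited). The gripper opens to 85 mm and grips with 20 to 120 N. Pads are 22 mm wide; open, the fingers measure 114 mm over their backs; the gripper's body (76 mm by 85 mm) begins 54 mm behind the grasp point. The pads swing forward as they close: fully open they stand 13 mm farther back than shut.
Start: joints at [1.381, 0.501, -0.427, 1.55, 0.221, 1.138, -0.21], TCP at [284.396, -584.481, 253.31] pointing down, gripper open.
Joint ranges: [-2.88, 2.88], [-0.31, 2.03], [-1.54, 1.56], [0.2, 2.42], [-1.41, 4.55], [0.19, 2.02], [-2.57, 2.57]. Speed limits (rad/s): [2.57, 2.57, 3.14, 3.14, 3.14, 3.14, 3.14].

### API

Orientations are given as [roll, pitch, yaw] about the fixed x, y, z axes, in that order (R = Rz(yaw) Ry(pitch) Rx(roll)).
In Python, from rig import bot, vision gives the robot as it stands.
- The arm moves only by the shell command python3 -m jog 'ROWS' [OPENING] [FORCE]. ROWS is a JSON object of lists of equal length, an entry for each row: "offset": the shift along the tool's x, y, z in units of 25 mm (1.0 is 25 mm), a list of three; "turn": the turn about the tool's z in units of 5 degrees (1.0 is 5 degrees). A call has 1 to 5 rows; each row shifts and turns the commanded pose from where the row before left it, along the tool's axes as they then stand; what a row does not reach is not made up. A row lasts 1/12 s, in which the tool goes at most 41.7 mm and 7.16 degrees, less where a joint would pass 70% of its speed; a pose out of reach is approached as far as the arm can. A call is refused whole if a number of a shift passes 1 or a number of a turn 1, either way. A call with a gripper value outside its range is refused whole. OPENING is the finger opening in mm, from 0 to 85.4, set as the call begins (- or left out, the last holds). The fingers move at their own pace and stop on an object; FORCE is the grip in N (left out, the last holds). Time passes only in rows, so rows that do not move let the fingers close. It gives the time, the measured TCP pose, the force, the opening and the grip force at its end, in the units of the state.
- bot.state(): the state, without advancing time (a new reading comes with each control period).
- vision.snapshot(name): name is "side" or "top" or "wrist"; returns a dict with "color" (420x560x3 uint8, red, green, blue), "camera_matrix" (3x3 intrinsics, pixels), "R" (3x3) and "t" (3): a world point X has camera coordinates R X + t. Camera axes: x right, y down, z forward; pixel columns grow to the right and rows downward; lengths in mm; the calibration is good to about 2 mm. A picture is of the moment at which its call begins. There is no depth.
- bot.job_done(): hands the job in; it is judged then, once.
The state is a dict: "clock": time; "q": joint angles; "qvel": joint speeds; "tau": joint torques, N m; "tool_pos": TCP position; "eef_rot": TCP orientation; "ft_force": force on the tool from outside, world axes, zero at the start; "torque": the same for the moment, N m; "finger_gap": finger opening in mm; "finger_force": force on a finger pad.
Only numpy, scipy, OpenCV 4.12 (cv2) and the standard library are available. Lean on these libraries where they do the work, as an engineer would, in place of code of your own. Each camera call takes 0.05 s, during which the arm holds its last target. There are 200 camera calls.

### The job

On the force readout press the white key and then the blue one, one at a time, and leave the red key alone. Then pump the orange trigger of the bonding clamp, without pushing the rod or its foot directly, until the foot has driven the rock specimen home against the anvil and its spring is squeezed so far that the sleeve's edge stands on the green band of the stem; pressing far into the red would break it. Finish while still holding the trigger there, because the pressure drops as soon as it is let go; do not disturb the other things on the bench.

Things in the scene. Friction and masses are not known exactly. Their poses are not given: they have to be found in the camera images.
- clamp: Bonding clamp fixed to the bench: navy base 310 x 74 x 12 mm, cream housing (48 mm wide, x -52 to 38, top z 102 mm), dark anvil (face at x 174 mm), steel bed (top z 20 mm). Origin on the bench under the housing; x = the way the rod pushes, towards the anvil; z up. Rod axis at z 45 mm. A navy fixed grip (30 mm wide, top z 180 mm) stands before the trigger, x 12 to 26 mm.
- trigger (a joint): Orange trigger, slides straight along clamp x, m: 0 = let go; up to 0.024 as it is pushed or squeezed towards the navy fixed grip (towards the anvil). Its pawl takes the toothed rod along one to one once it has caught a tooth (10 mm apart): 14 to 24 mm a full stroke, 2 to 4 strokes in all; pushed faster than 0.1 m/s it may skip. A spring returns the trigger; the rod stays.
- paddle: The trigger's orange paddle, upright plate 10 mm thick (along x), 32 mm wide, top at z 165 mm, its free part from z 102 mm up; let go, it stands at clamp x -33 to -23 mm. Origin: the clamp's origin shifted by trigger along x. It pushes back with 3 to 4 N (return spring) plus all of the force on the rod (4 N brake plus the foot's spring).
- ram (a joint): Travel of the toothed rod towards the anvil, m, 0 to 0.076; starts at 0 to 0.024. A 4 N friction brake keeps it from sliding back, too weak for the foot's squeezed spring. With the spring relaxed the pressing face is at clamp x = 100 mm + ram.
- pusher: The toothed rod (28 x 10 mm) with the aluminium spring sleeve (22 mm diameter, 30 mm long, its mouth at clamp x = 70 mm + ram); not to be pushed directly. Origin: the clamp's origin shifted by ram along x.
- foot (a joint): How far the foot's spring is squeezed (the stem slides into the sleeve), m, 0 to 0.020 (bottomed); 0.8 N per mm. The stem shows white (6 mm), then green (8 mm), then red (towards the foot): the sleeve's edge stands on green from 0.006 to 0.014; beyond is red.
- foot_face: Black rubber pressing disc, 28 mm diameter, 7 mm thick, at the end of the banded stem; origin: the pusher's origin shifted back by foot.
- foot_press (a point): Centre of the pressing face of the foot, the one towards the specimen.
- specimen: Pale rock chip 18 x 36 x 46 mm on a glass plate 3 x 40 x 48 mm, standing loose on the bed between foot and anvil, glass towards the anvil and 3 to 15 mm short of it. Origin: centre of its underside, x towards the anvil; faces 10.5 mm ahead and behind. Home = glass flat on the anvil; its back is then at clamp x 153 mm. 90 g; breaks above 14.5 N.
- readout: Cream force readout box 200 x 85 x 40 mm with a navy stripe and a pale display; its three keys stand in a row along its x axis, 60 mm apart; the colours change places. Origin: centre of its underside.
- key_white (a joint): White spring key, travel 6 mm: 0 up, 0.006 fully down (5 N, 3.9 N at 4 mm); counts as pressed beyond 0.004.
- key_blue (a joint): Blue spring key, as the white one.
- key_red (a joint): Red key: leave alone.
- key_white_top (a point): Centre of the top of the white key (28 mm diameter, about 62 mm above the bench).
- key_blue_top (a point): Centre of the top of the blue key.
- key_red_top (a point): Centre of the top of the red key.
- spare_chip: Bystander: reddish spare chip on glass, same size as the specimen, standing on the bench.
- spare_chip2: Bystander: grey spare chip on glass, same size.
- oil_bottle: Bystander: amber bottle, 36 mm diameter, 75 mm tall.
- beaker: Bystander: glass beaker, 70 mm diameter, 85 mm tall.
- petri_dish: Bystander: flat glass dish, 92 mm diameter, 17 mm tall.
- soft_brush: Bystander: brush lying on the bench.
- slide_box: Bystander: blue slide box 100 x 170 x 35 mm.
- trigger_back (a point): Middle of the paddle's back face (the one away from the anvil), at z 145 mm: a good place to push.

How it is judged:
By the outcome, as a careful person would: the job done as asked, in the order asked, and still so for the second after the job is handed in, while the arm keeps its last pose, push and grip.
It also fails if it takes over 58 s, if anything falls off the work surface, if the arm or the gripper's body presses on something with over 40 N, if the wrist force passes 120 N, or if a joint passes its speed limit or range.

## Working session

There is one attempt and no reset: what is moved stays moved. The work goes in short steps, Python scripts to look and compute and a shell command to move; the robot and the scene stay as the last step left them, time stands still between calls to the robot, and variables do not carry over. Pictures are saved under pics/ and viewed, at most 10 in all, crops included, and the job is handed in when it is done.

```bash
ls; mkdir -p pics; python3 - <<'E'
from rig import bot, vision
import cv2,numpy as np,pickle
print(bot.state())
for n in("side","top"):
    s=vision.snapshot(n); pickle.dump(s,open(f"{n}.pkl","wb"))
    cv2.imwrite(f"pics/{n}0.png",cv2.resize(s["color"][:,:,::-1],(800,600),interpolation=cv2.INTER_CUBIC))
    print(n,s["camera_matrix"],s["R"],s["t"])
E
```

```text
pics
{'clock': 0.0, 'q': array([ 1.38116517,  0.50183338, -0.42679491,  1.55141317,  0.22077927,
        1.13828989, -0.21032537]), 'qvel': array([ 0.00068335, -0.00085078, -0.00110521, -0.00238076,  0.00063978,
        0.00040733,  0.00082883]), 'tau': array([-5.80134165e-04, -5.69519556e+01, -5.81671223e+00, -2.80938488e+01,
        1.05592667e-02,  1.18820620e-02,  1.53953727e-05]), 'tool_pos': array([ 284.07478779, -583.93957587,  252.28401921]), 'eef_rot': array([-3.13970174e+00, -8.87103055e-05,  4.52847762e-01]), 'ft_force': array([ 0.94276773, -0.3267352 , -0.35095712]), 'torque': array([ 0.00330457, -0.02482433, -0.03546147]), 'finger_force': 0.0, 'finger_gap': 85.27450270152623}
side [[383.56978656   0.         279.88948773]
 [  0.         383.56978656 210.29302315]
 [  0.           0.           1.        ]] [[-0.98311376 -0.18147665  0.02352802]
 [-0.13198624  0.61413195 -0.77808842]
 [ 0.12675557 -0.7680548  -0.62771398]] [547.6158174  202.53174608 916.92355093]
top [[531.23936314   0.         282.3537394 ]
 [  0.         531.23936314 206.36742968]
 [  0.           0.           1.        ]] [[ 0.02634033 -0.99959304  0.01095186]
 [-0.98711281 -0.02773822 -0.1576036 ]
 [ 0.15784324 -0.00665939 -0.98744173]] [ -83.59576701  601.86225062 1399.33067379]
```

View pics/side0.png

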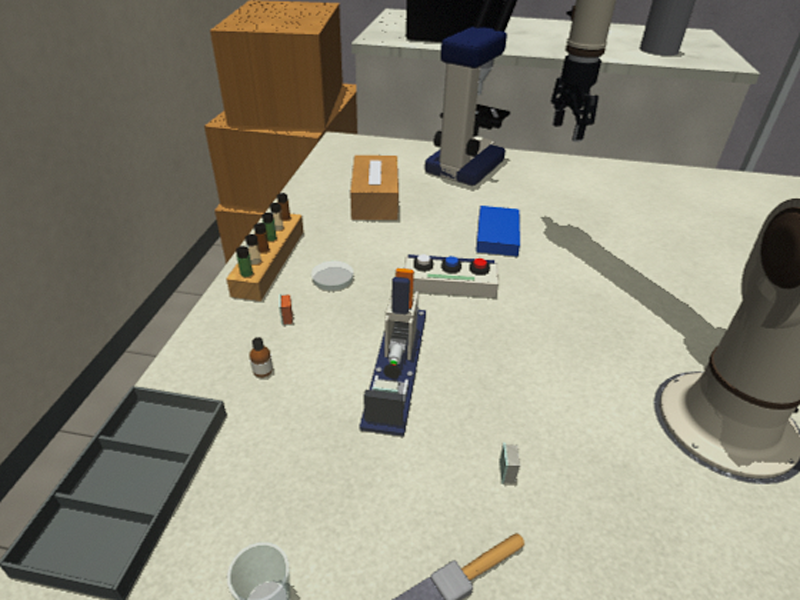

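View pics/top0.png

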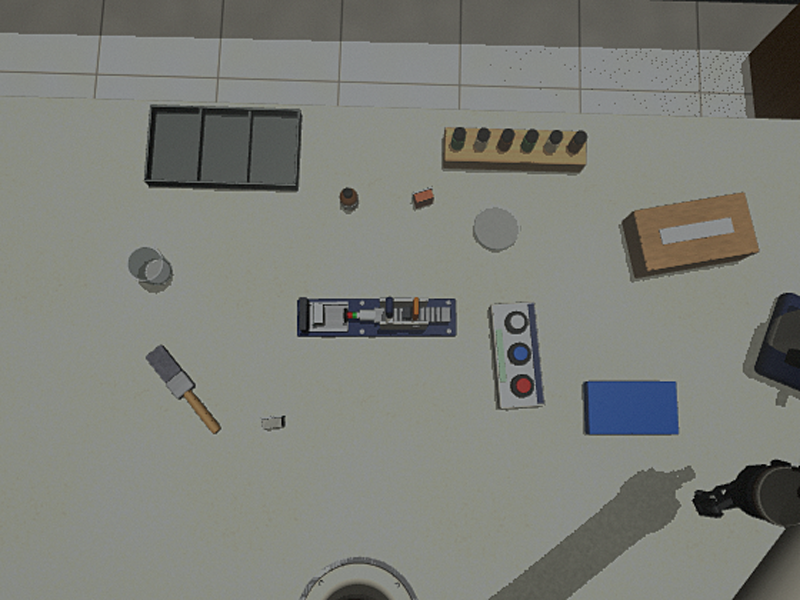

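The side view shows the keys white (424,262), blue (452,264), red (480,266). In the top view they are at (516,322), (519,354), (522,385). The clamp lies along world +y, with its anvil at (303,317) and paddle at (416,307). I'll take an enlarged crop for accuracy.

```bash
cat > h.py <<'E'
import numpy as np,pickle
def ray(s,u,v,z):
    K,R,t=[np.array(s[k],float) for k in("camera_matrix","R","t")]
    d=R.T@np.linalg.solve(K,[u,v,1]); c=-R.T@t
    return c+d*(z-c[2])/d[2]
def proj(s,X):
    p=np.array(s["camera_matrix"])@(np.array(s["R"])@np.array(X)+s["t"]); return p[:2]/p[2]
E
python3 - <<'E'
from h import *
import cv2
s=pickle.load(open("top.pkl","rb"))
c=s["color"][195:300,200:390,::-1]
cv2.imwrite("pics/c1.png",cv2.resize(c,(760,420),interpolation=cv2.INTER_CUBIC))
for n,u,v in(("w",516,322),("b",519,354),("r",522,385)): print(n,ray(s,u*.7,v*.7,62))
print("paddle top",ray(s,416*.7,307*.7,165)); 
E
```

```text
w [ 555.87883142 -280.28985894   62.        ]
b [ 495.80127731 -286.07942578   62.        ]
r [ 438.3589418 -291.7898224   62.       ]
paddle top [564.30100758 -89.04289348 165.        ]
```

View pics/c1.png

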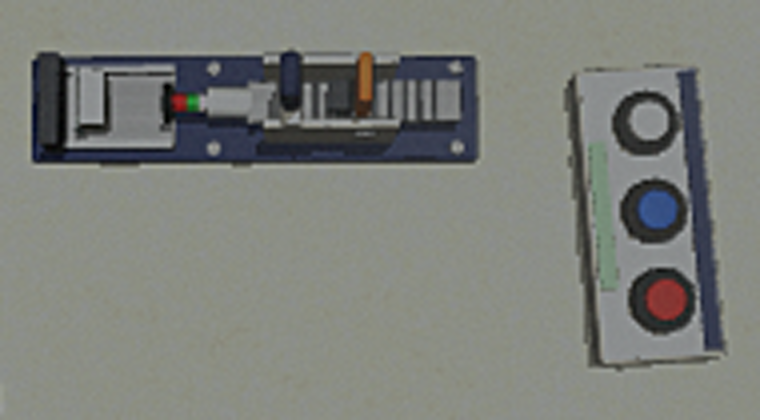

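Crop: the keys are white (653,122), blue (657,210) and red (665,300). The base corners are (33,55), (477,55), (478,160), (33,162), and the paddle top spans x 358–373 from y 52. White and green/red bands are visible near (180–200,102).

```bash
python3 - <<'E'
from h import *
s=pickle.load(open("top.pkl","rb"))
f=lambda u,v,z:np.round(ray(s,200+u/4,195+v/4,z),1)
for n,u,v,z in[("w",653,122,62),("b",657,210,62),("r",665,300,62),
("bTL",33,55,12),("bTR",477,55,12),("bBR",478,160,12),("bBL",33,162,12),
("hTL",264,52,102),("hBL",262,126,102),("hTR",398,52,102),("hBR",397,126,102),
("padTL",359,52,165),("padTR",373,52,165),("padBR",373,82,165),("gripTL",281,52,180),("gripTR",299,52,180),("foot front",161,100,45),("foot back",172,100,45),("spec back",105,95,60),("spec front",80,95,60),("sleeve mouth",208,102,50)]: print(n,f(u,v,z))
E
```

```text
w [ 555.8 -285.8   62. ]
b [ 496.7 -288.6   62. ]
r [ 437.1 -294.    62. ]
bTL [597.2 138.9  12. ]
bTR [ 605.9 -170.7   12. ]
bBR [ 532.2 -172.5   12. ]
bBL [522.4 135.3  12. ]
hTL [589.8 -24.1 102. ]
hBL [541.  -24.3 102. ]
hTR [ 592.2 -111.9  102. ]
hBR [ 543.4 -112.3  102. ]
padTL [581.6 -85.  165. ]
padTR [581.9 -93.8 165. ]
padBR [562.9 -94.2 165. ]
gripTL [577.9 -36.5 180. ]
gripTR [578.2 -47.6 180. ]
foot front [563.7  46.2  45. ]
foot back [563.9  38.7  45. ]
spec back [564.1  82.8  60. ]
spec front [563.6  99.6  60. ]
sleeve mouth [562.6  14.   50. ]
```

Clamp origin ≈ (566,-61), with yaw ≈ 1.60 rad. I'll turn the tool to that yaw, close the fingers and go above the white key.

```bash

T='{"offset":[[0,0,0],[0,0,0],[0,0,0],[0,0,0],[0,0,0]],"turn":[-1,-1,-1,-1,-1]}'
python3 -m jog '{"offset":[[0,0,0],[0,0,0],[0,0,0],[0,0,0],[0,0,0]],"turn":[-1,-1,-1,-1,-1]}' 0 40
python3 -m jog '{"offset":[[0,0,0],[0,0,0],[0,0,0],[0,0,0],[0,0,0]],"turn":[-1,-1,-1,-1,-1]}'
python3 -m jog '{"offset":[[0,0,0],[0,0,0],[0,0,0],[0,0,0],[0,0,0]],"turn":[-1,-1,-1,-0.15,0]}'
python3 -m jog '{"offset":[[0.9,0.9,0],[0.9,0.9,0],[0.9,0.9,0],[0.9,0.9,0],[0.9,0.9,0]],"turn":[0,0,0,0,0]}'
python3 -m jog '{"offset":[[0.9,0.9,0],[0.9,0.9,0],[0.9,0.9,0],[0.9,0.9,0],[0.9,0.9,0]],"turn":[0,0,0,0,0]}'
```

```text
clock: 0.52
tool_pos: [284.2, -584.2, 252.7]
eef_rot: [-3.141, -0.0, 0.894]
ft_force: [-0.9, -0.2, 0.0]
finger_gap: 25.7
finger_force: 0.0
clock: 0.93
tool_pos: [284.1, -584.2, 252.7]
eef_rot: [-3.141, -0.001, 1.33]
ft_force: [-0.5, 0.2, 0.6]
finger_gap: -0.0
finger_force: 0.0
clock: 1.35
tool_pos: [284.1, -584.3, 252.8]
eef_rot: [-3.141, -0.001, 1.599]
ft_force: [-0.6, 0.5, 0.4]
finger_gap: -0.2
finger_force: 0.0
clock: 1.77
tool_pos: [394.2, -467.5, 253.3]
eef_rot: [-3.142, -0.0, 1.597]
ft_force: [1.1, 0.7, 0.3]
finger_gap: 0.0
finger_force: 0.0
clock: 2.18
tool_pos: [503.4, -351.7, 253.3]
eef_rot: [-3.141, 0.0, 1.597]
ft_force: [0.7, -0.4, 0.3]
finger_gap: 0.4
finger_force: 0.0
```

```bash

python3 -m jog '{"offset":[[0.9,0.7,0.5],[0.9,0.7,1],[0.8,0.6,1],[0,0,1],[0,0,1]],"turn":[0,0,0,0,0]}'
python3 -m jog '{"offset":[[0,0,0.8],[0,0,0],[0,0,0]],"turn":[0,0,0]}'
python3 - <<'E'
from rig import vision
import cv2
for n in("side","wrist"):
    s=vision.snapshot(n); c=s["color"][:,:,::-1]
    if n=="side": c=c[130:270,240:400]
    cv2.imwrite(f"pics/{n}1.png",cv2.resize(c,None,fx=4 if n=="side" else 1,fy=4 if n=="side" else 1,interpolation=cv2.INTER_CUBIC))
E
```

```text
clock: 2.6
tool_pos: [552.2, -283.5, 140.0]
eef_rot: [3.14, -0.001, 1.602]
ft_force: [-0.5, -0.8, -0.3]
finger_gap: 0.0
finger_force: 0.0
clock: 2.85
tool_pos: [549.9, -286.0, 119.9]
eef_rot: [-3.139, -0.001, 1.599]
ft_force: [0.2, 0.1, 0.3]
finger_gap: 0.1
finger_force: 0.0
```

View pics/side1.png

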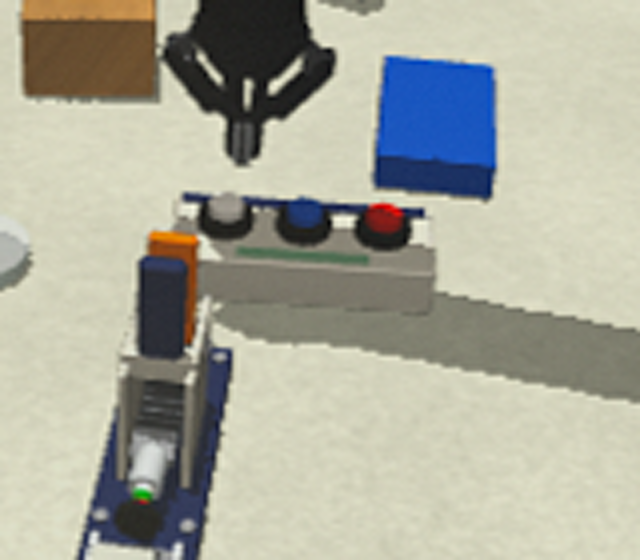

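The gripper stands above and behind white (228,205), with blue at (303,213) and red at (385,217). I'll shift about 6 mm in x, then press with force feedback.

```bash

python3 - <<'E'
from h import *
s=pickle.load(open("side.pkl","rb"))
for u,v in((228,203),(303,211),(385,215)): print(ray(s,240+u/4,130+v/4,62))
E
python3 -m jog '{"offset":[[0,0.24,0.5],[0,0,0.5],[0,0,0.1],[0,0,0.1]],"turn":[0,0,0,0]}'
python3 -m jog '{"offset":[[0,0,0.15],[0,0,0.1],[0,0,0]],"turn":[0,0,0]}'
```

```text
[ 556.97203923 -277.20206223   62.        ]
[ 500.09073874 -278.87206232   62.        ]
[ 438.98888269 -286.92212128   62.        ]
clock: 3.28
tool_pos: [556.0, -286.1, 89.7]
eef_rot: [-3.14, -0.001, 1.6]
ft_force: [-0.4, -0.8, -0.0]
finger_gap: 0.1
finger_force: 0.0
clock: 3.53
tool_pos: [556.6, -286.3, 84.2]
eef_rot: [-3.141, -0.0, 1.6]
ft_force: [-1.0, 0.5, 1.6]
finger_gap: -0.1
finger_force: 0.4
```

```bash

python3 -m jog '{"offset":[[0,0,0.1],[0,0,0.1],[0,0,0]],"turn":[0,0,0]}'
python3 -m jog '{"offset":[[0,0,0.04],[0,0,0],[0,0,0]],"turn":[0,0,0]}'
```

```text
clock: 3.78
tool_pos: [556.9, -286.3, 79.7]
eef_rot: [3.141, 0.0, 1.6]
ft_force: [0.0, 0.6, 3.8]
finger_gap: -0.5
finger_force: 1.9
clock: 4.03
tool_pos: [557.0, -286.4, 78.9]
eef_rot: [3.141, 0.0, 1.6]
ft_force: [-0.4, 1.2, 4.8]
finger_gap: 0.0
finger_force: 2.2
```

```bash

python3 -m jog '{"offset":[[0,0,0.05],[0,0,0],[0,0,0]],"turn":[0,0,0]}'
python3 -m jog '{"offset":[[0,0,0.03],[0,0,0],[0,0,0]],"turn":[0,0,0]}'
python3 -m jog '{"offset":[[0,0,-0.5],[0,0,-1],[0,0,-0.3],[0,0,0]],"turn":[0,0,0,0]}'

```

```text
clock: 4.28
tool_pos: [557.0, -286.4, 78.1]
eef_rot: [3.141, 0.001, 1.6]
ft_force: [-2.4, 1.2, 8.5]
finger_gap: -0.1
finger_force: 4.3
clock: 4.53
tool_pos: [557.0, -286.4, 78.0]
eef_rot: [3.141, 0.001, 1.6]
ft_force: [-2.9, 0.5, 12.8]
finger_gap: 0.3
finger_force: 6.7
clock: 4.87
tool_pos: [558.4, -286.9, 123.9]
eef_rot: [3.138, 0.002, 1.6]
ft_force: [0.1, -0.2, -0.2]
finger_gap: 0.3
finger_force: 0.0
```

White bottomed out (12.8 N). Next is blue.

```bash

python3 -m jog '{"offset":[[0,-0.8,0],[0.1,-0.8,0],[0,-0.8,0],[0,0,0],[0,0,0.6]],"turn":[0,0,0,0,0]}'
python3 -m jog '{"offset":[[0,0,0.6],[0,0,0.2],[0,0,0.15],[0,0,0.1],[0,0,0]],"turn":[0,0,0,0,0]}'
python3 -m jog '{"offset":[[0,0,0.1],[0,0,0.05],[0,0,0]],"turn":[0,0,0]}'
```

```text
clock: 5.28
tool_pos: [496.7, -286.8, 107.7]
eef_rot: [3.14, 0.002, 1.599]
ft_force: [1.2, 0.5, 0.1]
finger_gap: -0.1
finger_force: 0.0
clock: 5.7
tool_pos: [496.4, -285.3, 80.1]
eef_rot: [-3.141, -0.0, 1.601]
ft_force: [-3.4, 0.9, 3.5]
finger_gap: 0.2
finger_force: 1.8
clock: 5.95
tool_pos: [497.1, -285.6, 78.0]
eef_rot: [3.141, 0.001, 1.601]
ft_force: [-5.0, 2.2, 10.9]
finger_gap: -0.0
finger_force: 5.6
```

Blue bottomed out too. I'll lift and go behind the paddle.

```bash

python3 -m jog '{"offset":[[0,0,-0.5],[0,0,-1],[0,0,-1],[0,0,-1],[0,0,-1]],"turn":[0,0,0,0,0]}'
python3 -m jog '{"offset":[[0.9,0.6,-0.3],[0.9,0.6,0],[0.9,0.6,0],[0.9,0.6,0],[0.9,0.6,0]],"turn":[0,0,0,0,0]}'
python3 -m jog '{"offset":[[0.8,0,0],[0.8,0,0],[0,0,0],[0,0,0]],"turn":[0,0,0,0]}'
python3 -m jog '{"offset":[[0,0,0.6],[0,0,0.6],[0,0,0.6],[0,0,0],[0,0,0]],"turn":[0,0,0,0,0]}'
cat > look.py <<'E'
import sys,cv2,pickle
from rig import vision
k=sys.argv[1]
a=vision.snapshot("top");b=vision.snapshot("side")
pickle.dump((a,b),open(f"s{k}.pkl","wb"))
A=cv2.resize(a["color"][190:245,200:340],None,fx=5.5,fy=5.5,interpolation=cv2.INTER_CUBIC)
B=cv2.resize(b["color"][150:310,235:315],None,fx=4,fy=3.6 if 0 else 4,interpolation=cv2.INTER_CUBIC)
cv2.imwrite(f"pics/t{k}.png",A[:,:,::-1]); cv2.imwrite(f"pics/s{k}.png",B[:600,:,::-1])
# both in one picture: side rotated
B=cv2.rotate(b["color"][185:310,245:305],cv2.ROTATE_90_CLOCKWISE)
B=cv2.resize(B,(770,290),interpolation=cv2.INTER_CUBIC)
import numpy as np
cv2.imwrite(f"pics/p{k}.png",np.vstack([A,B])[:600,:,::-1])
E
python3 look.py 1
```

```text
clock: 6.37
tool_pos: [497.3, -285.4, 191.0]
eef_rot: [3.14, 0.0, 1.601]
ft_force: [0.4, -0.3, -0.0]
finger_gap: -0.1
finger_force: 0.0
clock: 6.78
tool_pos: [569.5, -169.9, 197.7]
eef_rot: [3.139, 0.001, 1.6]
ft_force: [-0.1, 0.2, -0.1]
finger_gap: -0.1
finger_force: 0.0
clock: 7.12
tool_pos: [567.8, -129.2, 197.5]
eef_rot: [3.14, 0.0, 1.604]
ft_force: [-0.4, 0.1, 0.5]
finger_gap: -0.0
finger_force: 0.0
clock: 7.53
tool_pos: [566.6, -132.2, 151.2]
eef_rot: [-3.14, -0.0, 1.599]
ft_force: [0.2, -0.7, 0.2]
finger_gap: -0.2
finger_force: 0.0
```

View pics/p1.png

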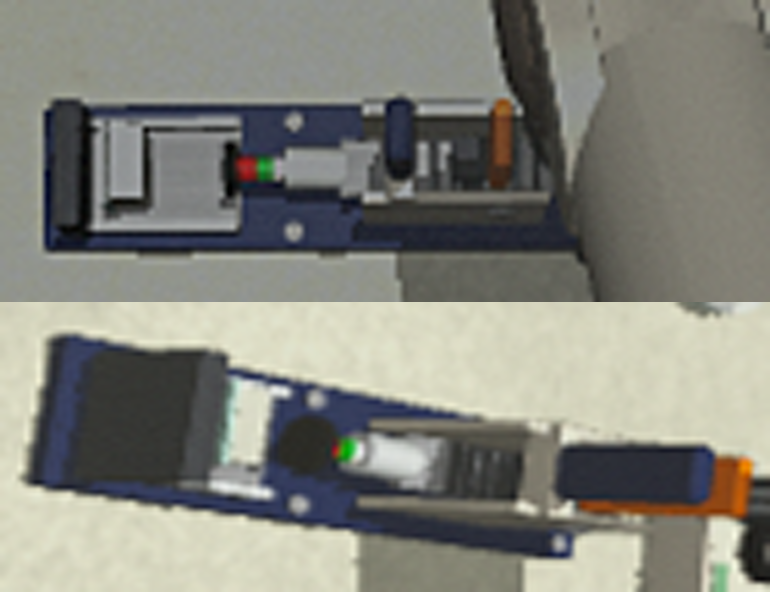

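Gripper is behind the paddle (orange, top crop x 490–512), and the foot face is at crop x≈228. Start the first stroke slowly.

```bash

python3 -m jog '{"offset":[[0.3,0,0],[0.3,0,0],[0.2,0,0],[0.1,0,0],[0,0,0]],"turn":[0,0,0,0,0]}'
for i in 1 2; do python3 -m jog '{"offset":[[0.1,0,0],[0.1,0,0],[0,0,0]],"turn":[0,0,0]}'|grep -E 'pos|ft'; done
```

```text
clock: 8.05
tool_pos: [566.6, -106.9, 152.0]
eef_rot: [3.141, -0.0, 1.603]
ft_force: [-0.2, 0.1, 0.9]
finger_gap: -0.0
finger_force: 0.0
tool_pos: [566.3, -104.1, 151.6]
ft_force: [-0.3, -2.8, 1.7]
tool_pos: [566.2, -100.9, 151.6]
ft_force: [-0.3, -4.9, 1.1]
```

```bash

for i in 1 2 3; do python3 -m jog '{"offset":[[0.12,0,0],[0.12,0,0],[0,0,0]],"turn":[0,0,0]}'|grep -E 'pos|ft'; done
```

```text
tool_pos: [566.0, -95.1, 151.7]
ft_force: [-0.0, -7.9, 1.1]
tool_pos: [565.8, -89.3, 151.7]
ft_force: [1.0, -7.3, 0.8]
tool_pos: [565.7, -83.4, 151.6]
ft_force: [-0.0, -7.4, 1.0]
```

```bash

for i in 1 2; do python3 -m jog '{"offset":[[0.05,0,0],[0,0,0]],"turn":[0,0]}'|grep -E 'pos|ft'; done
python3 look.py 2
```

```text
tool_pos: [565.6, -82.5, 151.6]
ft_force: [0.2, -7.6, 1.4]
tool_pos: [565.6, -81.3, 151.7]
ft_force: [0.4, -8.2, 2.5]
```

View pics/p2.png

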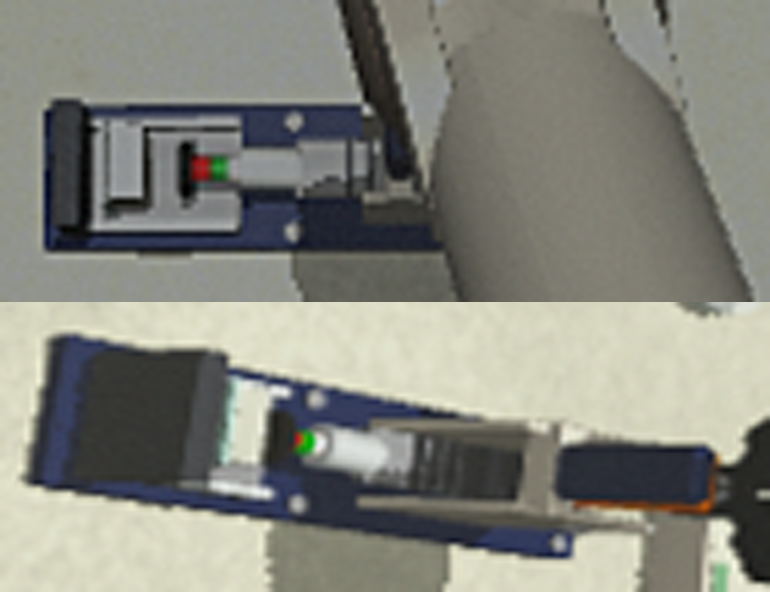

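The foot advanced about 21 mm (top crop 228→185) and the spring is still relaxed. Return, then make the second stroke.

```bash

python3 -m jog '{"offset":[[-0.3,0,0],[-0.3,0,0],[-0.3,0,0],[-0.2,0,0],[0,0,0]],"turn":[0,0,0,0,0]}'|grep -E 'pos|ft'
python3 -m jog '{"offset":[[0,0,0],[0.12,0,0],[0.12,0,0],[0.12,0,0],[0.12,0,0]],"turn":[0,0,0,0,0]}'|grep -E 'pos|ft'
python3 -m jog '{"offset":[[0.12,0,0],[0.12,0,0],[0.12,0,0],[0,0,0]],"turn":[0,0,0,0]}'|grep -E 'pos|ft'
```

```text
tool_pos: [566.2, -107.0, 151.3]
ft_force: [-0.4, 0.3, 0.6]
tool_pos: [566.0, -95.9, 151.5]
ft_force: [0.1, -8.7, -1.6]
tool_pos: [565.6, -86.3, 151.5]
ft_force: [0.5, -7.8, -1.0]
```

```bash

python3 -m jog '{"offset":[[0.1,0,0],[0.05,0,0],[0,0,0]],"turn":[0,0,0]}'|grep -E 'pos|ft'
python3 -m jog '{"offset":[[0.05,0,0],[0,0,0]],"turn":[0,0]}'|grep -E 'pos|ft'
python3 look.py 3
```

```text
tool_pos: [565.6, -83.1, 151.5]
ft_force: [0.5, -7.6, -1.1]
tool_pos: [565.5, -82.0, 151.5]
ft_force: [0.7, -8.5, -1.1]
```

View pics/p3.png

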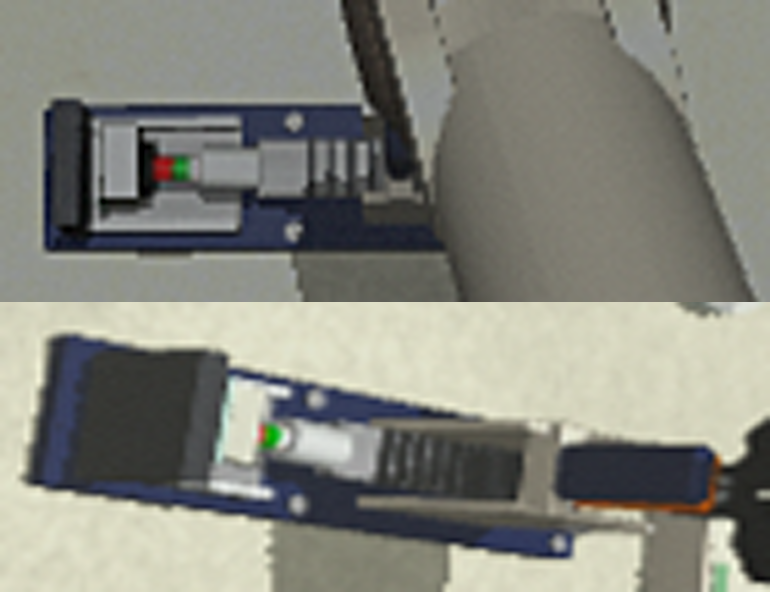

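Foot has reached the specimen and moved it slightly (top crop, foot at 150, specimen back at 140). The green band is still fully out. Third stroke, guided by force: about 7.7 N relaxed, target about 15.7 N.

```bash

python3 -m jog '{"offset":[[-0.3,0,0],[-0.3,0,0],[-0.3,0,0],[-0.2,0,0],[0,0,0]],"turn":[0,0,0,0,0]}'|grep -E 'pos|ft'
python3 -m jog '{"offset":[[0,0,0],[0.12,0,0],[0.12,0,0],[0.1,0,0],[0,0,0]],"turn":[0,0,0,0,0]}'|grep -E 'pos|ft'
for i in 1 2 3; do python3 -m jog '{"offset":[[0.08,0,0],[0,0,0],[0,0,0]],"turn":[0,0,0]}'|grep -E 'pos|ft';done
```

```text
tool_pos: [566.4, -108.3, 151.5]
ft_force: [-0.8, -0.5, 0.3]
tool_pos: [566.2, -100.1, 151.6]
ft_force: [1.5, -6.6, 0.3]
tool_pos: [566.1, -98.7, 151.6]
ft_force: [0.9, -6.3, -1.1]
tool_pos: [566.1, -96.8, 151.6]
ft_force: [-0.4, -6.9, -0.9]
tool_pos: [566.0, -95.1, 151.6]
ft_force: [1.2, -7.5, -0.8]
```

```bash

for i in 1 2 3; do python3 -m jog '{"offset":[[0.08,0,0],[0,0,0],[0,0,0]],"turn":[0,0,0]}'|grep -E 'pos|ft';done; python3 look.py 4
```

```text
tool_pos: [566.0, -93.6, 151.6]
ft_force: [0.7, -8.8, -1.8]
tool_pos: [565.9, -92.2, 151.6]
ft_force: [1.6, -10.1, -0.7]
tool_pos: [565.8, -90.8, 151.6]
ft_force: [0.8, -11.8, -0.1]
```

View pics/p4.png

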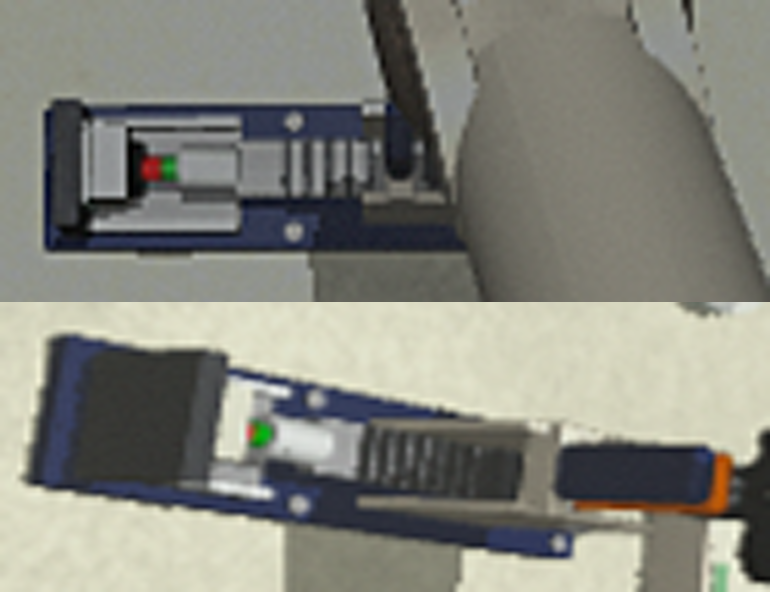

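The specimen is home against the anvil, and the white band is almost inside the sleeve (squeeze about 5 mm). About 5 mm more to go.

```bash

for i in 1 2 3; do python3 -m jog '{"offset":[[0.07,0,0],[0,0,0],[0,0,0]],"turn":[0,0,0]}'|grep -E 'pos|ft';done; python3 look.py 5
python3 - <<'E'
import cv2,pickle,numpy as np
a,b=pickle.load(open("s5.pkl","rb"))
A=cv2.resize(a["color"][205:235,205:275],None,fx=11,fy=11,interpolation=cv2.INTER_CUBIC)
B=cv2.rotate(b["color"][235:280,265:290],cv2.ROTATE_90_CLOCKWISE)
B=cv2.resize(B,(770,260),interpolation=cv2.INTER_CUBIC)
cv2.imwrite("pics/z5.png",np.vstack([A,B])[:600,:,::-1])
E
```

```text
tool_pos: [565.8, -89.6, 151.6]
ft_force: [0.3, -12.2, -0.2]
tool_pos: [565.8, -88.4, 151.6]
ft_force: [0.9, -13.8, -0.5]
tool_pos: [565.7, -87.2, 151.6]
ft_force: [0.4, -15.2, 0.2]
```

View pics/z5.png

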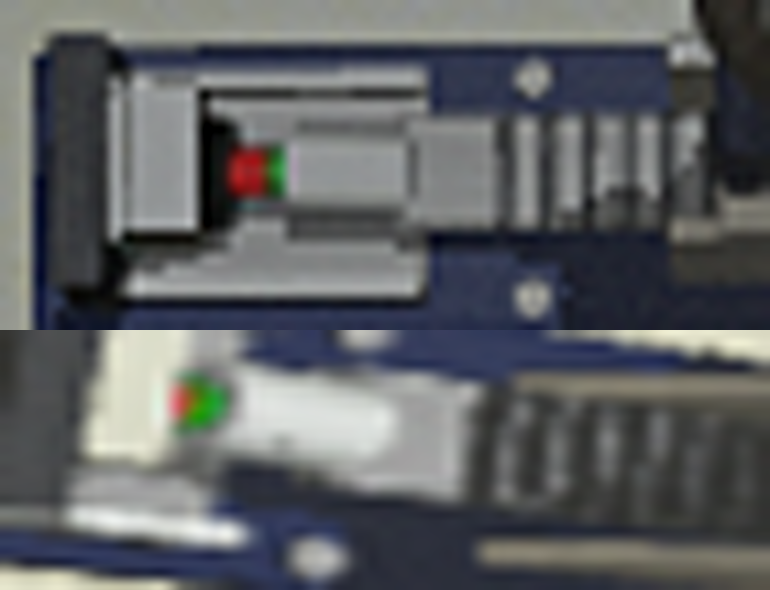

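White is now inside the sleeve and about 4 mm of green is left (crop 268–285), so the squeeze is about 9.5–10 mm, mid-green. I'll check it is steady, then hand in.

```bash

python3 -m jog '{"offset":[[0,0,0],[0,0,0],[0,0,0],[0,0,0],[0,0,0]],"turn":[0,0,0,0,0]}'|grep -E 'clock|pos|ft'
python3 -m jog '{"offset":[[0,0,0],[0,0,0],[0,0,0],[0,0,0],[0,0,0]],"turn":[0,0,0,0,0]}'|grep -E 'clock|pos|ft'
python3 -c "
from rig import bot
print(bot.job_done())"
```

```text
clock: 15.12
tool_pos: [565.7, -87.2, 151.6]
ft_force: [0.4, -14.2, -0.2]
clock: 15.53
tool_pos: [565.7, -87.2, 151.6]
ft_force: [1.2, -14.1, -0.9]
the job is handed in; nothing more can be done
None
```

I pressed the white key and then the blue one, left the red key alone, and pumped the trigger three strokes. The specimen is home against the anvil with the sleeve's edge mid-green (about 10 mm squeeze), and I handed in at 15.5 s with the arm still holding the trigger; no verdict was shown.

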